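# Stand a relief block to check it, then clamp it with the ratchet knob

## Robot

A 6-joint arm with a two-finger parallel gripper is mounted at the origin on the work surface. World frame = base frame: x ahead of the robot, y to its left, z up, the work surface at z = 0. Lengths are in mm, angles in rad, forces in N, time in s.
With the tool pointing down it reaches from about 275 to 775 mm from the base axis. Payload 14.6 kg.
Tool frame: the origin (TCP) lies between the finger pads; the fingertips stand 14 mm ahead of it and the grasp point (between the pads) lies 5 mm behind it; z points along the fingers, x is the direction in which the jaws open and shut, and the axes are right-handed (so a half turn about z gives the same grasp; the last joint's range is limited). The gripper opens to 85 mm and grips with 20 to 120 N. Pads are 22 mm wide; open, the fingers measure 114 mm over their backs; the gripper's body (76 mm by 85 mm) begins 54 mm behind the grasp point. The pads swing forward as they close: fully open they stand 13 mm farther back than shut.
Start: joints at [0.953, 0.263, -0.048, 1.259, 0, 1.415], TCP at [234.394, 469.774, 245.278] pointing down, gripper open.
Joint ranges: [-2.65, 2.65], [-0.89, 1.7], [-1.18, 1.37], [-2.13, 2.11], [-1.35, 1.29], [-3.14, 3.14]. Speed limits (rad/s): [1.89, 1.89, 2.57, 2.79, 3.14, 3.14].

## Interface

Orientations are given as a unit quaternion [x, y, z, w].
In Python, from plant import manip gives the robot as it stands. The module is installed in compiled form; this text tells all that it offers.
- The arm moves only by the shell command python3 -m pendant 'ROWS' [OPENING] [FORCE]. ROWS is JSON, a list of rows, each a list of 2 entries, a list of its own where there are three numbers: the shift along the tool's x, y, z each as a share of 10 cm, from -1 to 1, then the turn about the tool's z as a share of pi/4 rad, from -1 to 1. A call has exactly 8 rows; each row shifts and turns the commanded pose from where the row before left it, along the tool's axes as they then stand; what a row does not reach is not made up. A row lasts 1/12 s, in which the tool goes at most 41.7 mm and 7.16 degrees, less where a joint would pass 70% of its speed; a pose out of reach is approached as far as the arm can. A call with a number of a shift or a turn outside -1 to 1 is refused whole. A call with a gripper value outside its range is refused whole. OPENING is the opening, from 0 (shut) to 1 (fully open), set as the call begins (- or left out, the last holds). The fingers move at their own pace and stop on an object; FORCE is the grip in N (left out, the last holds). Time passes only in rows, so rows that do not move let the fingers close, or fill a call up. It gives the time, the measured TCP pose, the force and the opening at its end, in the units of the state.
- manip.observe(): the state, without advancing time (a new reading comes with each control period).
- manip.get_image(name): name is "side" or "top"; returns a dict with "color" (384x512x3 uint8, red, green, blue), "z_map" (384x512 float32, mm along the optical axis (not along the pixel's ray), 0 where there is no reading), "camera_matrix" (3x3 intrinsics, pixels), "k1" (the pictures are not rectified: a ray, as slopes to the right and down, at radius r is drawn at 1 + k1 r^2 times it, then the intrinsics apply), "R" (3x3) and "t" (3): a world point X has camera coordinates R X + t. Camera axes: x right, y down, z forward; pixel columns grow to the right and rows downward; lengths in mm; the calibration is good to about 2 mm. A picture is of the moment at which its call begins.
- manip.sign_off(): hands the job in, once; it reports no verdict.
The state is a dict: "time": time; "joint_pos": joint angles; "dq": joint speeds; "tau": joint torques, N m; "tool_pos": TCP position; "eef_rot": TCP orientation; "ft_force": force on the tool from outside, world axes, zero at the start; "moment": the same for the moment, N m; "opening": finger opening in mm.
Only numpy, scipy, OpenCV 4.12 (cv2) and the standard library are available. Lean on these libraries where they do the work, as an engineer would, in place of code of your own. Each camera call takes 0.05 s, during which the arm holds its last target. There are 200 camera calls.

## Task

Take the small red-faced printing block out of the wooden rack, stand it on its narrow foot on the steel levelling plate and let go of it for a moment to see that it stays upright. Then pick it up by its two ends, stand it centred between the jaws of the green clamp, let go, and turn the orange knob clockwise until the jaw has tightened and the ratchet has slipped by one to three clicks. Do not knock the block over, leave the other things where they are, and let go of everything at the end.

Things in the scene. Friction and masses are not known exactly. Their poses are not given: they have to be found in the camera images.
- red_block_center (a point): Centre of the loose red-faced wooden block (about 70 g, varies): 20 mm thick along its x, 60 mm wide along y, 80 mm tall along z. It stands on its 20 x 60 mm foot, 40 mm below this point. Its +x face is red with pale carved strokes, the rest pale wood. It begins in one of the rack's three places
- black_block_center (a point): Centre of a block of the same form with a black face, also standing in the rack: leave it
- blue_block_center (a point): Centre of a block of the same form with a blue face, also standing in the rack: leave it
- rack: Fixed wooden rack, 56 x 262 mm (x, y), origin under its centre. Three blocks stand along its y at -80, 0, +80 mm, thickness along its x, on a floor 8 mm above the table. Side lips, 26 mm apart, reach 28 mm above the table, dark dividers between and beyond the blocks 74 mm: a block can only be taken across its thickness, above the lips, and lifted straight up 90 mm
- plate_top (a point): Centre of the top of the fixed, bare steel levelling plate, 115 x 115 mm, 12 mm thick (top 12 mm above the table); x and y along its sides
- clamp_seat (a point): On the clamp's floor, 12 mm above the table, where the middle of a clamped block's foot lies. x points from the fixed dark jaw (face at x = -10 mm) to the knob, y along the jaw faces, z up. The block is clamped across its 20 mm thickness, its y along this y, either way round; it may first stand anywhere in the gap: the jaw pushes it to the fixed jaw
- clamp_jaw: Sliding aluminium jaw; origin at the foot of its gripping face, in the middle, on the clamp's floor. The gap between the jaws is the distance from this face to the fixed jaw's face (30 to 34 mm at the start). It moves only when the knob is turned
- spindle (a joint): Angle of the steel collar under the knob, rad, growing clockwise seen from above; the jaw advances 8 mm per rad and the gap between the jaws is 38 mm - 8 mm x this. It begins between 0.5 and 1.0; 2.25 when it meets a 20 mm block at the fixed jaw, about 2.4 when tight and the ratchet slips (the jaw has a stiff cushion); hard stop at 3.3
- ratchet (a joint): How far the knob has slipped clockwise past the collar, rad; 0 at the start, the white mark on the knob's top in line with the black mark on the collar. The knob carries the collar (0.08 N m) until the jaw is tight, then slips on it at a steady 0.17 N m. One click is 0.52 rad (30 degrees) of slip, unheard. The clamp stays tight when let go
- knob_grip (a point): On the orange knob's upright axis, 14 mm below its top, 86 mm above the table, 105 mm from the seat along the clamp's x; x, y along the sides of its square head, 28 x 28 mm, 36 mm tall (64 to 100 mm above the table), so it can be retaken every quarter turn. Below: black flange (radius 18.5 mm), steel collar (27 mm). The sliding jaw stays 64 mm or more from the axis
- brayer: Loose ink roller with a wooden handle, 150 mm long, 100 mm wide, 40 mm high, origin near its yoke: leave it
- ink_tin: Loose black tin, 72 mm across, 55 mm high, origin under its centre: leave it
- red_tile: Loose flat red tile, 95 x 95 x 8 mm, not the block: leave it
- gouge_a: Loose carving gouge lying flat, 140 mm long, 18 mm high, brown handle: leave it
- clamp: The fixed green clamp, 190 x 86 mm, origin under its centre, axes as the seat's. Both jaws are 40 mm wide (y), 16 mm thick and reach 86 mm above the table. A block's ends stick out 10 mm on each side of them, with free room beside. Fingers do not fit between jaw and block: load it holding the 60 mm between its ends. The gearbox under the knob is 60 x 60 mm
Not all that is in view belongs to the job. Of the things that look like the clamp, the larger one is meant.

How it is judged:
By the outcome, as a careful person would: the job done as asked, in the order asked, and still so for the second after the job is handed in, with the robot touching nothing.
It also fails if it takes over 72 s, if anything falls off the work surface, if the arm or the gripper's body presses on something with over 40 N, if the wrist force passes 120 N, or if a joint passes its speed limit or range.

## Working session

There is one attempt and no reset: what is moved stays moved. The work goes in short steps, Python scripts to look and compute and a shell command to move; the robot and the scene stay as the last step left them, time stands still between calls to the robot, and variables do not carry over. Pictures are saved under pics/ and viewed, about 8 in all and at most 12, crops included, and the job is handed in when it is done.

```bash
mkdir -p pics; cat > h.py <<'E'
import numpy as np, cv2
from plant import manip
def grab(name,tag):
    d=manip.get_image(name); np.savez(f'pics/{tag}.npz',**{k:np.array(v) for k,v in d.items()})
    cv2.imwrite(f'pics/{tag}.png',cv2.resize(d['color'][:,:,::-1],(800,600),interpolation=cv2.INTER_CUBIC)); return d
def load(tag): return dict(np.load(f'pics/{tag}.npz'))
def ray(d,u,v):
    K=d['camera_matrix'];xd=np.array([(u-K[0,2])/K[0,0],(v-K[1,2])/K[1,1]]);x=xd.copy()
    for _ in range(20): x=xd/(1+float(d['k1'])*(x@x))
    return np.array([x[0],x[1],1.])
def onz(d,u,v,z):  # pixel -> world at height z
    r=d['R'].T@ray(d,u,v); c=-d['R'].T@d['t']; return c+r*(z-c[2])/r[2]
def depth(d,u,v):
    z=d['z_map'][int(round(v)),int(round(u))]; return d['R'].T@(ray(d,u,v)*z-d['t'])
def cloud(d):
    K=d['camera_matrix'];h,w=d['z_map'].shape;u,v=np.meshgrid(np.arange(w),np.arange(h))
    xd=np.stack([(u-K[0,2])/K[0,0],(v-K[1,2])/K[1,1]],-1);x=xd.copy()
    for _ in range(20): x=xd/(1+float(d['k1'])*(x**2).sum(-1,keepdims=True))
    P=np.concatenate([x,np.ones((h,w,1))],-1)*d['z_map'][...,None]
    return (P-d['t'])@d['R']
def crop(d,tag,u0,v0,u1,v1):
    c=d['color'][v0:v1,u0:u1,::-1]; s=min(800/c.shape[1],600/c.shape[0])
    cv2.imwrite(f'pics/{tag}.png',cv2.resize(c,None,fx=s,fy=s,interpolation=cv2.INTER_CUBIC)); print('scale',s)
E
python3 - <<'E'
from h import *
print(manip.observe())
for n in('top','side'):
    d=grab(n,n+'0'); print(n,-d['R'].T@d['t'])
a=cv2.imread('pics/top0.png');b=cv2.imread('pics/side0.png')
E
```

```text
{'time': 0.0, 'joint_pos': array([ 9.52683848e-01,  2.63506655e-01, -4.89723255e-02,  1.25940269e+00,
        9.90949093e-06,  1.41550243e+00]), 'dq': array([ 7.06191577e-04,  1.83088394e-04, -5.74538364e-04,  6.70521265e-04,
       -8.76933531e-05,  1.64113857e-04]), 'tau': array([-7.33071320e-04, -6.37619376e+01,  3.84568298e+01,  1.37170675e-02,
       -1.55414277e-04,  5.27527709e-05]), 'tool_pos': array([234.23345537, 469.53888022, 244.8205401 ]), 'eef_rot': array([ 8.50432689e-01,  5.26083593e-01, -5.02032499e-04,  2.06107658e-04]), 'ft_force': array([-0.4708385 , -0.19335452,  0.55028239]), 'moment': array([0.00379708, 0.00157741, 0.00877291]), 'opening': 85.2815473917576}
top [ 378.38313446   37.43501584 1199.6141711 ]
side [ 293.81835404 -581.13936079  813.61558939]
```

View pics/top0.png

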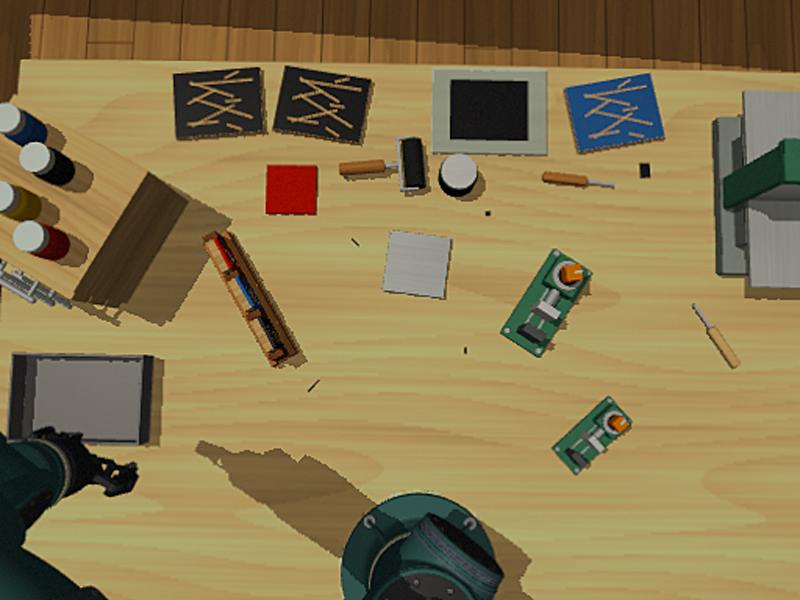

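View pics/side0.png

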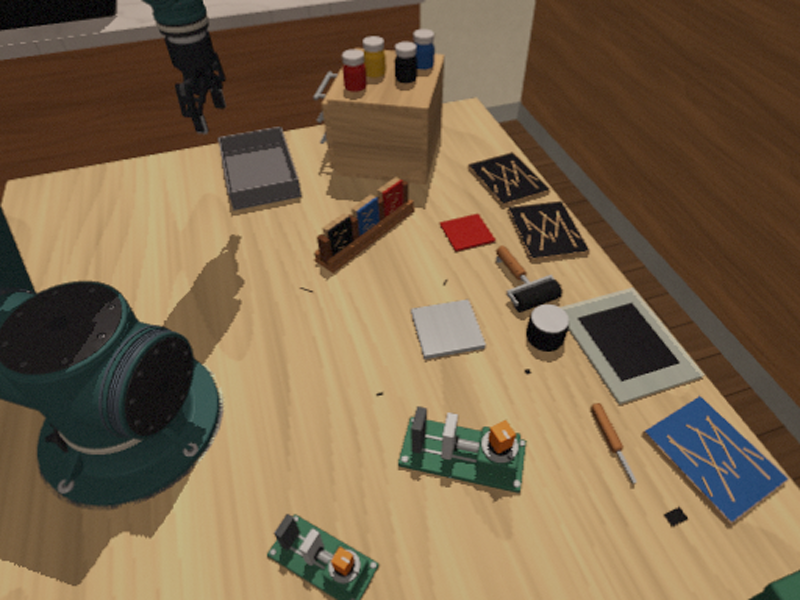

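Top view: the red block stands at the far end of the rack (222,250), with blue at (243,285) and black at (268,325). The plate is at (418,264). There are two clamp-like things, at (547,303) and (592,435). The upper one is larger, so it is the one meant. The red tile at (292,190) is flat, so it isn't the block. Next I'll measure and confirm with crops.

```bash
python3 - <<'E'
from h import *
d=load('top0');P=cloud(d);s=load('side0');Q=cloud(s)
def rect(X,n):
    (c,sz,a)=cv2.minAreaRect(X[:,:2].astype(np.float32)); print(n,len(X),'c',np.round(c,1),'size',np.round(sz,1),'ang',round(a,1),'z',np.round(np.percentile(X[:,2],[5,50,95]),1))
def reg(P,u0,v0,u1,v1,z0,z1):
    k=1/1.5625; R=P[int(v0*k):int(v1*k),int(u0*k):int(u1*k)].reshape(-1,3); return R[(R[:,2]>z0)&(R[:,2]<z1)]
rect(reg(P,370,220,465,310,8,16),'plate top')
rect(reg(Q,400,290,495,365,8,16),'plate side')
rect(reg(P,195,225,310,375,6,120),'rack+blocks')
rect(reg(P,195,225,310,375,80,100),'blocktops')
rect(reg(Q,310,170,420,275,80,100),'blocktops side')
# red cloud points
for n,D,PP,b in(('top',d,P,(195,225,310,375)),('side',s,Q,(310,170,420,275))):
    k=1/1.5625; b=[int(x*k) for x in b]; C=D['color'][b[1]:b[3],b[0]:b[2]].astype(int);X=PP[b[1]:b[3],b[0]:b[2]]
    m=(C[...,0]>110)&(C[...,1]<60)&(C[...,2]<60); print(n,'red',m.sum(),X[m].mean(0).round(1),X[m].min(0).round(1),X[m].max(0).round(1))
for n,PP,b in(('top',P,(495,240,600,360)),('side',Q,(395,400,530,495))):
    rect(reg(PP,*b,8,120),n+' clamp all'); rect(reg(PP,*b,80,92),n+' jaws'); rect(reg(PP,*b,96,104),n+' knobtop')
    X=reg(PP,*b,80,90); lab=X
k=1.5625
crop(d,'c1',125,140,200,240); crop(d,'c2',315,155,385,232); crop(s,'c3',255,255,340,320)
A=[cv2.resize(cv2.imread(f'pics/{c}.png'),(400,300) if c=='c3' else (400,500)) for c in('c1','c2')]
cv2.imwrite('pics/c12.png',np.hstack(A))
E
```

```text
plate top 1414 c [551.8  18.1] size [121.6 141.9] ang 81.2 z [ 8.7 11.9 15.1]
plate side 1234 c [560.2  14.1] size [117.1 115.8] ang 83.6 z [ 9.4 11.9 14.3]
rack+blocks 1836 c [488.4 324.6] size [273.  208.9] ang 2.8 z [ 8.8 44.3 90. ]
blocktops 523 c [488.8 321. ] size [220.9  22.3] ang 31.2 z [83.6 88.  91.6]
blocktops side 313 c [488.1 319.2] size [221.5  24.5] ang 31.1 z [81.3 87.2 90.1]
top red 46 [558.5 350.8 111.3] [378.4  37.4  71.5] [ 589.5  379.  1199.6]
side red 13 [561.3 356.1  87.7] [536.2 342.8  84.8] [586.6 370.9  90.6]
top clamp all 1872 c [ 492.4 -227.1] size [ 86.3 190.8] ang 57.9 z [ 9.2 15.5 97. ]
top jaws 195 c [ 481.4 -220.6] size [ 40.3 131.4] ang 57.8 z [81.7 85.3 89. ]
top knobtop 104 c [ 537.  -255.1] size [27.3 28.8] ang 10.7 z [ 96.3  99.2 102.6]
side clamp all 2761 c [ 491.5 -228.2] size [ 86.9 187.9] ang 57.7 z [10.  15.9 96.3]
side jaws 272 c [ 487.9 -226.5] size [ 40.1 146.9] ang 57.1 z [81.9 85.7 88.8]
side knobtop 140 c [ 536.7 -256. ] size [27.8 28. ] ang 9.4 z [ 97.2  99.7 101.8]
scale 6.0
scale 7.792207792207792
scale 9.23076923076923
```

View pics/c12.png

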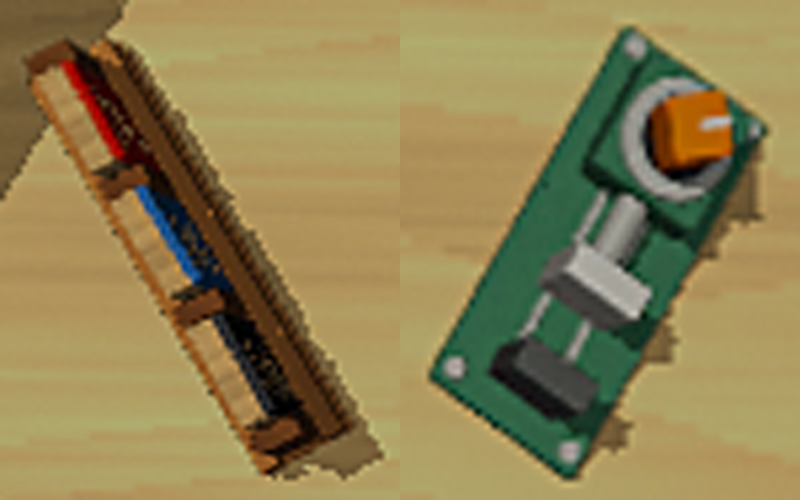

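The crop confirms that the red block is at the far end of the rack, red edge at (100,115). The large clamp's white mark, at (715,123), points roughly along -y. Next I'll refine the plate, the jaw gap and the jaw and block poses.

```bash
python3 - <<'E'
from h import *
d=load('top0');P=cloud(d);s=load('side0');Q=cloud(s);k=1/1.5625
print('plate corners',[onz(d,u*k,v*k,12)[:2].round(0).tolist() for u,v in((389,230),(452,237),(446,299),(384,291))], np.mean([onz(d,u*k,v*k,12) for u,v in((389,230),(452,237),(446,299),(384,291))],0).round(1))
a=np.deg2rad(-32.2);x=np.array([np.cos(a),np.sin(a)]);y=np.array([-x[1],x[0]]);kn=np.array([537,-255.5]);seat=kn-105*x;print('seat',seat.round(1))
for n,PP,b in(('top',P,(495,240,600,360)),('side',Q,(395,400,530,495))):
    b=[int(t*k) for t in b];X=PP[b[1]:b[3],b[0]:b[2]].reshape(-1,3);X=X[(X[:,2]>79)&(X[:,2]<91)]
    l=(X[:,:2]-seat)@x;w=(X[:,:2]-seat)@y;m=l<60
    print(n,'y range',np.percentile(w[m],[2,98]).round(1));print(np.histogram(l[m],bins=np.arange(-32,50,3)))
a=np.deg2rad(31.15);yr=np.array([np.cos(a),np.sin(a)])
c=np.array([488.5,320.2]);print('red',c+80*yr)
for PP,b in((P,(195,225,310,375)),(Q,(310,170,420,275))):
    b=[int(t*k) for t in b];X=PP[b[1]:b[3],b[0]:b[2]].reshape(-1,3);X=X[(X[:,2]>82)&(X[:,2]<93)];l=(X[:,:2]-c)@yr
    print(np.histogram(l,bins=np.arange(-120,121,10))[0])
# mark direction: white pixel vs knob centre in top image, z=100
m=onz(d,315+(715-400)/400*70,155+123/500*77,100)[:2];print('mark az',np.rad2deg(np.arctan2(*(m-kn)[::-1])))
E
```

```text
plate corners [[621.0, 67.0], [610.0, -51.0], [494.0, -41.0], [506.0, 74.0]] [557.8  12.2  12. ]
seat [ 448.1 -199.5]
top y range [-19.   19.3]
(array([ 0,  5, 17, 17, 15, 16, 17,  4,  0,  0,  0,  0,  0,  0,  0,  0,  0,
        9, 17, 18, 15, 16, 16,  0,  0,  0,  0]), array([-32, -29, -26, -23, -20, -17, -14, -11,  -8,  -5,  -2,   1,   4,
         7,  10,  13,  16,  19,  22,  25,  28,  31,  34,  37,  40,  43,
        46,  49]))
side y range [-20.8  17.9]
(array([ 0,  0, 15, 23, 20, 22, 22, 16,  0,  0,  0,  0,  0,  0,  0,  0,  0,
        2, 22, 23, 22, 19, 22,  6,  0,  0,  0]), array([-32, -29, -26, -23, -20, -17, -14, -11,  -8,  -5,  -2,   1,   4,
         7,  10,  13,  16,  19,  22,  25,  28,  31,  34,  37,  40,  43,
        46,  49]))
red [556.96527986 361.58242929]
[ 0 29 28 28 27 31 28  2  0 26 28 30 26 27 26  6  0 28 25 26 29 29 24  6]
[ 3 18 20 16 16 20 13  3  1 20 17 16 14 15 16  2  0 17 12 15 13 14 14  0]
mark az -93.28491951262637
```

```bash
python3 - <<'E'
from h import *
s=load('top0');P=cloud(s).reshape(-1,3)
m=(P[:,0]>380)&(P[:,1]>400)&(P[:,2]>20);X=P[m]
for z0 in range(20,420,40):
    Z=X[(X[:,2]>=z0)&(X[:,2]<z0+40)]
    if len(Z): i=Z[:,1].argmin();j=(Z[:,:2]-[557,361]).__pow__(2).sum(1).argmin();print(z0,len(Z),'miny',Z[i].round(),'nearest',Z[j].round(), np.hypot(*(Z[j,:2]-[557,361])).round())
E
```

```text
20 660 miny [572. 401.  26.] nearest [572. 401.  26.] 43.0
60 541 miny [672. 451.  87.] nearest [616. 480.  99.] 132.0
100 785 miny [674. 451. 104.] nearest [616. 478. 111.] 131.0
140 839 miny [673. 448. 155.] nearest [614. 479. 154.] 131.0
180 5780 miny [673. 449. 199.] nearest [621. 476. 193.] 132.0
220 975 miny [670. 564. 246.] nearest [554. 566. 239.] 205.0
260 1222 miny [671. 566. 272.] nearest [547. 567. 263.] 206.0
```

```bash
cat > to.py <<'E'
import sys; from h import *
def st():
    o=manip.observe();q=o['eef_rot'];from scipy.spatial.transform import Rotation as R
    return o,R.from_quat(q).as_matrix()
if __name__=='__main__':
    o,M=st();tx,ty,tz,az=[float(a) for a in sys.argv[1:5]]
    d=M.T@(np.array([tx,ty,tz])-o['tool_pos']);ph=np.rad2deg(np.arctan2(M[1,0],M[0,0]))
    t=(ph-az+180)%360-180
    print('t',round(o['time'],2),'pos',o['tool_pos'].round(1),'az',round(ph,1),'j6',o['joint_pos'][5].round(2),'f',o['ft_force'].round(1),'open',round(o['opening'],1))
    print('shift shares total',(d/100).round(3),'turn share total',round(t/45,3),'axes x',M[:2,0].round(2),'tilt',M[2,2].round(4))
E
python3 -m pendant '[[[0.03,0.21,0.05],0],[[0.03,0.21,0.05],0],[[0.03,0.21,0.05],0],[[0.03,0.21,0.05],0],[[0.03,0.21,0.05],0],[[0.03,0.21,0.05],0],[[0.03,0.21,0.05],0],[[0.03,0.21,0.05],0]]' 1 40
python3 -m pendant '[[[0.03,0.21,0.05],0],[[0.03,0.21,0.05],0],[[0.03,0.21,0.05],0],[[0.03,0.21,0.05],0],[[0.03,0.21,0.05],0],[[0.03,0.21,0.05],0],[[0.03,0.21,0.05],0],[[0.03,0.21,0.05],0]]'
python3 -m pendant '[[[0,0,0],-0.155],[[0,0,0],-0.155],[[0,0,0],-0.155],[[0,0,0],-0.155],[[0,0,0],-0.155],[[0,0,0],-0.155],[[0,0,0],-0.155],[[0,0,0],-0.155]]'
python3 to.py 557 361.5 60 121.1
```

```text
time: 0.77
tool_pos: [396.3, 415.7, 204.7]
eef_rot: [0.85, 0.526, -0.0, 0.0]
ft_force: [0.7, 0.7, -0.1]
opening: 85.4
time: 1.43
tool_pos: [557.3, 362.2, 164.6]
eef_rot: [0.85, 0.526, -0.0, -0.0]
ft_force: [0.4, -0.5, -0.0]
opening: 85.7
time: 2.1
tool_pos: [556.3, 362.6, 164.9]
eef_rot: [0.503, 0.864, -0.0, -0.0]
ft_force: [0.6, 0.3, -1.0]
opening: 85.7
t 2.1 pos [556.3 362.6 164.9] az 119.6 j6 -0.06 f [ 0.6  0.3 -1. ] open 85.7
shift shares total [-1.300e-02  1.000e-03  1.049e+00] turn share total -0.033 axes x [-0.49  0.87] tilt -1.0
```

```bash
python3 -m pendant '[[[-0.006,0,0.13],-0.017],[[-0.006,0,0.13],-0.016],[[0,0,0.16],0],[[0,0,0.16],0],[[0,0,0.16],0],[[0,0,0.16],0],[[0,0,0.1],0],[[0,0,0.05],0]]'
python3 -m pendant '[[[0,0,0],0],[[0,0,0],0],[[0,0,0],0],[[0,0,0],0],[[0,0,0],0],[[0,0,0],0],[[0,0,0],0],[[0,0,0],0]]' 0 40
python3 -m pendant '[[[0,0,0],0],[[0,0,0],0],[[0,0,0],0],[[0,0,0],0],[[0,0,0],0],[[0,0,0],0],[[0,0,0],0],[[0,0,0],0]]'
python3 to.py 557 361.5 165 121.1
```

```text
time: 2.77
tool_pos: [556.4, 361.3, 58.7]
eef_rot: [0.494, 0.869, -0.001, -0.001]
ft_force: [-0.5, 0.3, -0.4]
opening: 85.2
time: 3.43
tool_pos: [557.4, 361.8, 60.9]
eef_rot: [0.494, 0.869, 0.0, 0.0]
ft_force: [0.6, -0.9, 7.2]
opening: 19.7
time: 4.1
tool_pos: [557.4, 361.8, 60.9]
eef_rot: [0.494, 0.869, 0.0, 0.0]
ft_force: [-0.5, -1.1, 6.2]
opening: 19.9
t 4.1 pos [557.4 361.8  60.9] az 120.8 j6 -0.08 f [-0.5 -1.1  6.2] open 19.9
shift shares total [-1.000e-03 -4.000e-03 -1.041e+00] turn share total -0.007 axes x [-0.51  0.86] tilt -1.0
```

```bash
python3 -m pendant '[[[0,0,-0.05],0],[[0,0,-0.12],0],[[0,0,-0.15],0],[[0,0,-0.18],0],[[0,0,-0.18],0],[[0,0,-0.18],0],[[0,0,-0.12],0],[[0,0,-0.07],0]]'
python3 to.py 558.5 13.5 80 120.8; python3 -c "
from h import *
d=grab('side','s1');crop(d,'s1c',170,80,320,195)"
```

```text
time: 4.77
tool_pos: [557.4, 361.8, 167.1]
eef_rot: [0.494, 0.869, 0.001, 0.001]
ft_force: [-0.4, -0.1, -0.5]
opening: 19.3
t 4.77 pos [557.4 361.8 167.1] az 120.8 j6 -0.08 f [-0.4 -0.1 -0.5] open 19.3
shift shares total [-2.998 -1.774  0.869] turn share total -0.001 axes x [-0.51  0.86] tilt -1.0
scale 5.217391304347826
```

View pics/s1c.png

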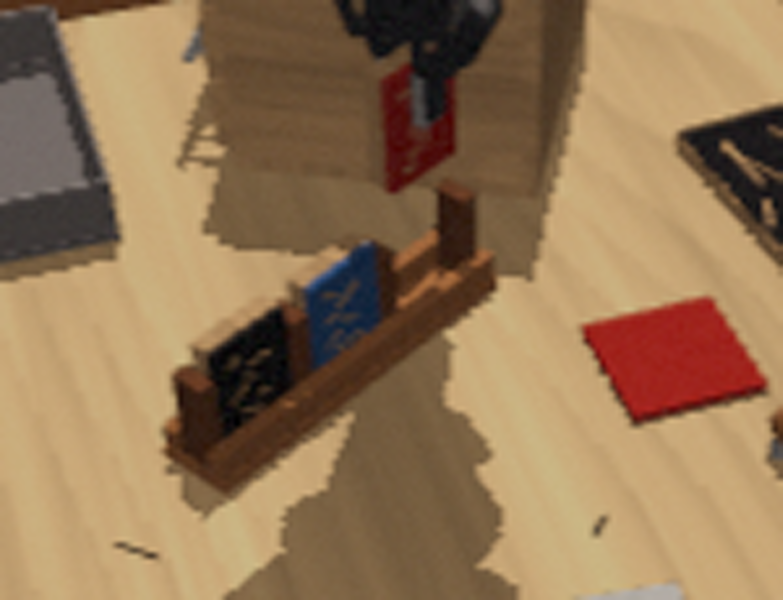

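The block is held upright and clear of the rack, its red face at crop (420,130). The blue and black blocks are undisturbed. Next I'll move to the plate.

```bash
python3 -m pendant '[[[-0.08,-0.045,0],0],[[-0.16,-0.095,0],0],[[-0.2,-0.12,0],0],[[-0.23,-0.135,0],0],[[-0.23,-0.135,0],0],[[-0.23,-0.135,0],0],[[-0.23,-0.135,0],0],[[-0.23,-0.135,0],0]]'
python3 -m pendant '[[[-0.23,-0.135,0],0],[[-0.23,-0.135,0],0],[[-0.23,-0.135,0],0],[[-0.23,-0.135,0],0],[[-0.2,-0.12,0],0],[[-0.16,-0.095,0],0],[[-0.1,-0.06,0],0],[[-0.03,-0.02,0],0]]'
python3 -m pendant '[[[0,0,0.08],0],[[0,0,0.16],0],[[0,0,0.2],0],[[0,0,0.2],0],[[0,0,0.16],0],[[0,0,0.08],0],[[0,0,0.02],0],[[0,0,0],0]]'
python3 to.py 558.5 13.5 65 120.8
python3 -c "
from h import *
d=grab('side','s2');crop(d,'s2c',230,130,330,235)
P=cloud(d)[130:235,230:330];C=d['color'][130:235,230:330].astype(int);m=(C[...,0]>90)&(C[...,1]<45)&(C[...,2]<45)&(P[...,0]<620)&(P[...,2]>14)&(P[...,1]<60)&(P[...,0]>500)
print(m.sum(),np.percentile(P[m][:,2],[1,3,10,50,90,97,99]).round(1))"
```

```text
time: 5.48
tool_pos: [557.1, 175.3, 164.2]
eef_rot: [0.494, 0.869, -0.001, -0.001]
ft_force: [0.8, 0.2, -1.1]
opening: 19.6
time: 6.15
tool_pos: [557.9, 11.6, 164.5]
eef_rot: [0.495, 0.869, -0.0, -0.0]
ft_force: [-0.4, -0.8, -0.3]
opening: 19.7
time: 6.82
tool_pos: [558.2, 14.0, 74.9]
eef_rot: [0.494, 0.87, -0.0, -0.0]
ft_force: [-0.2, -1.3, -0.9]
opening: 19.5
t 6.82 pos [558.2  14.   74.9] az 120.8 j6 -0.66 f [-0.2 -1.3 -0.9] open 19.5
shift shares total [-0.006  0.     0.099] turn share total 0.0 axes x [-0.51  0.86] tilt -1.0
scale 5.714285714285714
68 [ 23.2  24.7  30.4  73.8 102.1 230.4 238.2]
```

View pics/s2c.png

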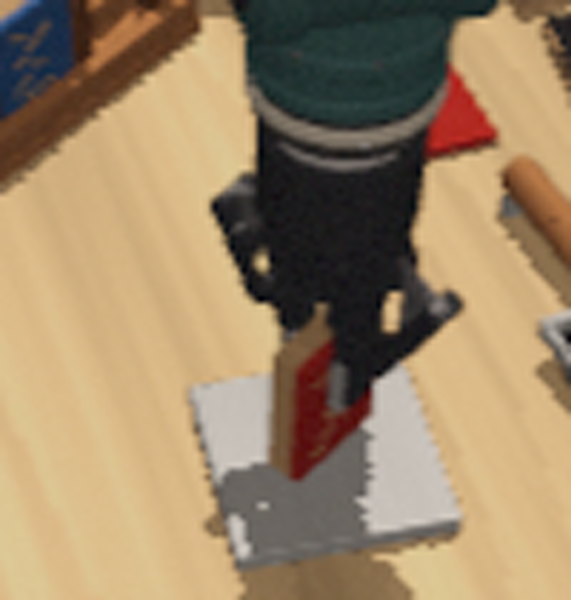

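The block is upright about 10 mm above the plate, its foot at crop (290,475) and inside the edges. I'll lower it slowly.

```bash
python3 -m pendant '[[[0,0,0.02],0],[[0,0,0.02],0],[[0,0,0.015],0],[[0,0,0.015],0],[[0,0,0.01],0],[[0,0,0.01],0],[[0,0,0.005],0],[[0,0,0],0]]'
python3 -m pendant '[[[0,0,0.005],0],[[0,0,0],0],[[0,0,0.005],0],[[0,0,0],0],[[0,0,0],0],[[0,0,0],0],[[0,0,0],0],[[0,0,0],0]]'
```

```text
time: 7.53
tool_pos: [558.4, 13.3, 65.7]
eef_rot: [0.494, 0.869, -0.0, -0.0]
ft_force: [0.5, 1.1, -0.0]
opening: 19.7
time: 8.2
tool_pos: [558.5, 13.3, 64.9]
eef_rot: [0.494, 0.869, 0.0, 0.0]
ft_force: [-0.9, 0.1, 4.7]
opening: 19.8
```

```bash
python3 -m pendant '[[[0,0,0],0],[[0,0,0],0],[[0,0,0],0],[[0,0,0],0],[[0,0,0],0],[[0,0,0],0],[[0,0,0],0],[[0,0,0],0]]' 1 20
python3 -m pendant '[[[0,0,-0.05],0],[[0,0,-0.1],0],[[0,0,-0.15],0],[[0,0,-0.15],0],[[0,0,-0.15],0],[[0,0,-0.1],0],[[0,0,-0.05],0],[[0,0,0],0]]'
python3 -m pendant '[[[0,0,0],0.15],[[0,0,0],0.15],[[0,0,0],0.15],[[0,0,0],0.15],[[0,0,0],0.15],[[0,0,0],0.15],[[0,0,0],0.15],[[0,0,0],0.15]]'
python3 to.py 558.5 13.5 70 30.8
python3 -c "
from h import *
d=grab('side','s3');crop(d,'s3c',230,130,330,235)
for n in('side','top'):
  d=manip.get_image(n);P=cloud(d).reshape(-1,3);X=P[(abs(P[:,0]-558)<45)&(abs(P[:,1]-13)<45)&(P[:,2]>85)&(P[:,2]<96)]
  print(n,len(X),cv2.minAreaRect(X[:,:2].astype(np.float32)) if len(X)>5 else '')"
```

```text
time: 8.87
tool_pos: [558.5, 13.4, 64.8]
eef_rot: [0.494, 0.869, 0.0, 0.0]
ft_force: [0.3, -0.6, 0.2]
opening: 85.1
time: 9.53
tool_pos: [558.9, 13.3, 141.0]
eef_rot: [0.494, 0.869, 0.0, 0.001]
ft_force: [-0.2, -0.1, 0.4]
opening: 85.3
time: 10.2
tool_pos: [558.0, 13.4, 138.9]
eef_rot: [0.837, 0.548, -0.001, -0.0]
ft_force: [-0.0, -0.5, 0.5]
opening: 85.3
t 10.2 pos [558.   13.4 138.9] az 66.4 j6 0.29 f [-0.  -0.5  0.5] open 85.3
shift shares total [0.003 0.005 0.689] turn share total 0.792 axes x [0.4  0.92] tilt -1.0
scale 5.714285714285714
side 87 ((559.973388671875, 12.909972190856934), (62.6827507019043, 20.4035701751709), 29.941917419433594)
top 0
```

View pics/s3c.png

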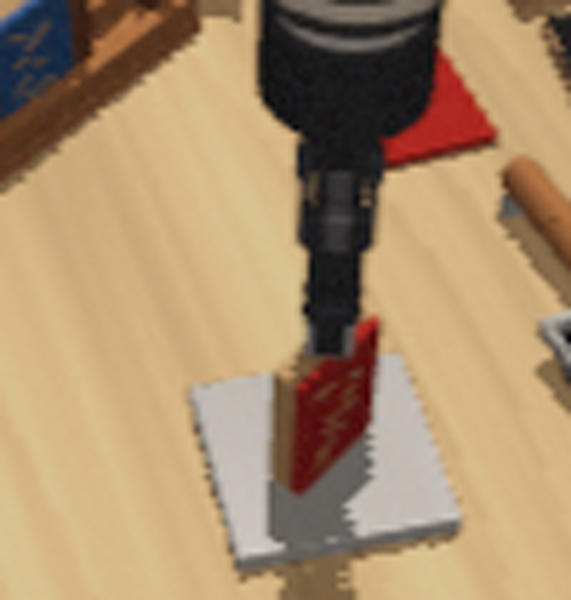

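The block stands upright and free on the plate, foot at crop (300,490), with the gripper open above it. Next I'll finish the turn, descend and take it by the ends.

```bash
python3 -m pendant '[[[0,0,0],0.14],[[0,0,0],0.14],[[0,0,0],0.14],[[0,0,0],0.14],[[0,0,0],0.14],[[0,0,0],0.1],[[0,0,0],0],[[0,0,0],0]]'
python3 to.py 558.8 13.4 59 30.8
python3 -m pendant '[[[0,0,0.05],0],[[0,0,0.1],0],[[0,0,0.15],0],[[0,0,0.18],0],[[0,0,0.15],0],[[0,0,0.1],0],[[0,0,0.05],0],[[0,0,0.02],0]]'
python3 -m pendant '[[[0,0,0],0],[[0,0,0],0],[[0,0,0],0],[[0,0,0],0],[[0,0,0],0],[[0,0,0],0],[[0,0,0],0],[[0,0,0],0]]' 0.8
python3 -m pendant '[[[0,0,0],0],[[0,0,0],0],[[0,0,0],0],[[0,0,0],0],[[0,0,0],0],[[0,0,0],0],[[0,0,0],0],[[0,0,0],0]]' 0.5 40
python3 to.py 558.8 13.4 145 30.8
```

```text
time: 11.02
tool_pos: [558.3, 13.4, 139.5]
eef_rot: [0.963, 0.268, -0.0, -0.0]
ft_force: [0.4, -0.2, 0.4]
opening: 85.2
t 11.02 pos [558.3  13.4 139.5] az 31.1 j6 0.91 f [ 0.4 -0.2  0.4] open 85.2
shift shares total [0.004 0.002 0.805] turn share total 0.006 axes x [0.86 0.52] tilt -1.0
time: 11.68
tool_pos: [558.0, 13.4, 58.8]
eef_rot: [0.964, 0.266, -0.001, -0.0]
ft_force: [-0.4, -0.0, 0.4]
opening: 85.7
time: 12.35
tool_pos: [558.5, 13.3, 59.9]
eef_rot: [0.964, 0.265, 0.0, 0.0]
ft_force: [0.9, -0.0, 1.3]
opening: 68.3
time: 13.02
tool_pos: [558.6, 13.3, 59.9]
eef_rot: [0.964, 0.265, 0.0, 0.0]
ft_force: [-0.9, -1.2, 5.8]
opening: 59.5
t 13.02 pos [558.6  13.3  59.9] az 30.8 j6 0.91 f [-0.9 -1.2  5.8] open 59.5
shift shares total [ 0.003  0.001 -0.851] turn share total -0.001 axes x [0.86 0.51] tilt -1.0
```

```bash
python3 -m pendant '[[[0,0,-0.05],0],[[0,0,-0.12],0],[[0,0,-0.17],-0.1],[[0,0,-0.2],-0.1],[[0,0,-0.2],-0.12],[[0,0,-0.2],-0.12],[[0,0,-0.15],-0.1],[[0,0,-0.08],-0.06]]'
python3 to.py 452.8 -202.4 175 57.8
python3 -c "
from h import *
d=grab('side','s4');crop(d,'s4c',230,60,360,180)"
```

```text
time: 13.68
tool_pos: [558.9, 13.3, 178.8]
eef_rot: [0.875, 0.485, 0.001, 0.001]
ft_force: [0.3, -0.3, -0.8]
opening: 59.3
t 13.68 pos [558.9  13.3 178.8] az 58.0 j6 0.44 f [ 0.3 -0.3 -0.8] open 59.3
shift shares total [-2.392  0.242  0.037] turn share total 0.005 axes x [0.53 0.85] tilt -1.0
scale 5.0
```

View pics/s4c.png

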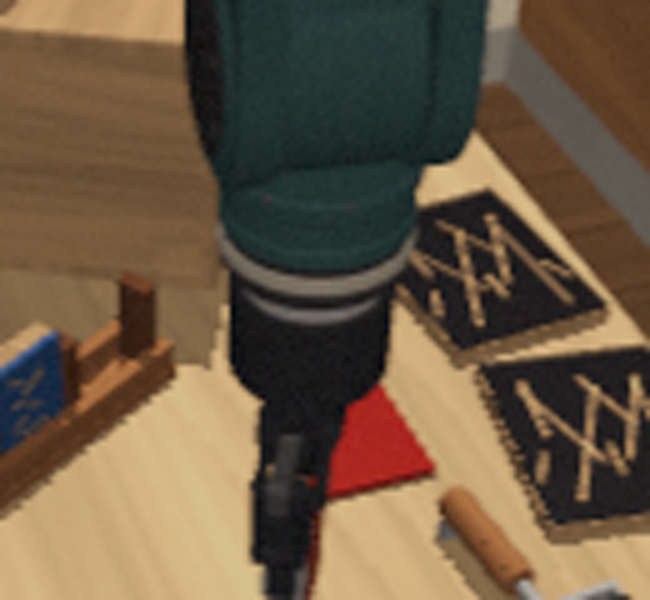

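The block is held and lifted, seen partly behind the finger at (315,540). Next I'll move over the clamp.

```bash
python3 -m pendant '[[[-0.06,0.006,0],0],[[-0.12,0.012,0],0],[[-0.17,0.017,0],0],[[-0.2,0.02,0],0],[[-0.2,0.02,0],0],[[-0.2,0.02,0],0],[[-0.2,0.02,0],0],[[-0.2,0.02,0],0]]'
python3 -m pendant '[[[-0.2,0.02,0],0],[[-0.2,0.02,0],0],[[-0.2,0.02,0],0],[[-0.18,0.02,0],0],[[-0.13,0.013,0],0],[[-0.08,0.008,0],0],[[-0.05,0.006,0],0],[[0,0,0],0]]'
python3 to.py 452.8 -202.4 80 57.8
python3 -c "
from h import *
d=grab('side','s5');crop(d,'s5c',225,180,355,320)"
```

```text
time: 14.4
tool_pos: [496.2, -109.3, 175.8]
eef_rot: [0.876, 0.482, -0.001, -0.001]
ft_force: [0.6, 0.4, -0.6]
opening: 59.7
time: 15.07
tool_pos: [450.7, -202.3, 176.4]
eef_rot: [0.876, 0.482, -0.0, -0.0]
ft_force: [-0.0, -0.2, 0.0]
opening: 59.5
t 15.07 pos [ 450.7 -202.3  176.4] az 57.7 j6 -0.02 f [-0.  -0.2  0. ] open 59.5
shift shares total [0.01  0.018 0.964] turn share total -0.003 axes x [0.53 0.84] tilt -1.0
scale 4.285714285714286
```

View pics/s5c.png

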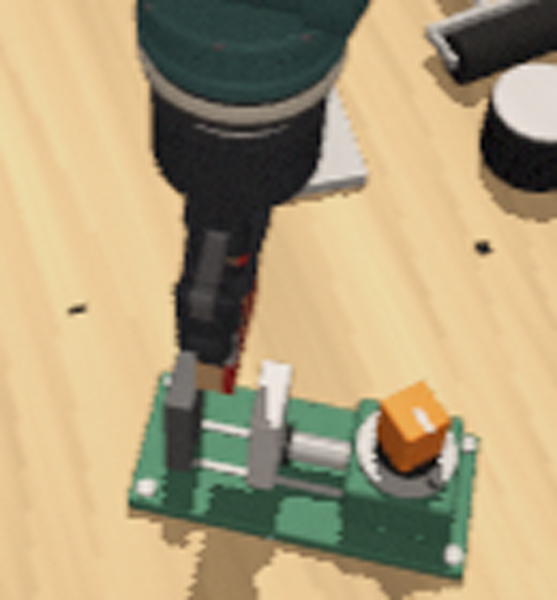

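```bash
python3 -m pendant '[[[0.01,0.018,0],0],[[0,0,0.06],0],[[0,0,0.12],0],[[0,0,0.15],0],[[0,0,0.12],0],[[0,0,0.06],0],[[0,0,0],0],[[0,0,0],0]]'
python3 to.py 452.8 -202.4 60 57.8
python3 -m pendant '[[[0,0,0.06],0],[[0,0,0.1],0],[[0,0,0.1],0],[[0,0,0.1],0],[[0,0,0.06],0],[[0,0,0.06],0],[[0,0,0.03],0],[[0,0,0.03],0]]'
python3 to.py 452.8 -202.4 60 57.8
```

```text
time: 15.78
tool_pos: [453.6, -201.5, 125.8]
eef_rot: [0.875, 0.483, -0.0, -0.0]
ft_force: [-0.1, -0.5, -1.4]
opening: 59.8
t 15.78 pos [ 453.6 -201.5  125.8] az 57.8 j6 -0.02 f [-0.1 -0.5 -1.4] open 59.8
shift shares total [-0.012 -0.002  0.658] turn share total -0.0 axes x [0.53 0.85] tilt -1.0
time: 16.45
tool_pos: [453.6, -201.9, 71.7]
eef_rot: [0.876, 0.483, 0.0, 0.0]
ft_force: [0.4, -0.6, -0.1]
opening: 59.4
t 16.45 pos [ 453.6 -201.9   71.7] az 57.8 j6 -0.02 f [ 0.4 -0.6 -0.1] open 59.4
shift shares total [-0.008 -0.005  0.117] turn share total -0.001 axes x [0.53 0.85] tilt -1.0
```

No contact with the jaws. I'll lower it the rest of the way, feeling for the floor.

```bash
python3 -m pendant '[[[-0.008,0,0.02],0],[[0,0,0.02],0],[[0,0,0.02],0],[[0,0,0.015],0],[[0,0,0.01],0],[[0,0,0.01],0],[[0,0,0.005],0],[[0,0,0],0]]'
python3 -m pendant '[[[0,0,0.005],0],[[0,0,0],0],[[0,0,0.005],0],[[0,0,0],0],[[0,0,0],0],[[0,0,0],0],[[0,0,0],0],[[0,0,0],0]]'
python3 to.py 452.8 -202.4 60 57.8
```

```text
time: 17.12
tool_pos: [453.1, -202.5, 61.7]
eef_rot: [0.876, 0.483, -0.0, -0.0]
ft_force: [-0.0, -1.2, -0.6]
opening: 59.6
time: 17.78
tool_pos: [453.1, -202.5, 60.8]
eef_rot: [0.876, 0.483, 0.0, 0.0]
ft_force: [0.3, 0.8, -0.7]
opening: 59.9
t 17.78 pos [ 453.1 -202.5   60.8] az 57.8 j6 -0.02 f [ 0.3  0.8 -0.7] open 59.9
shift shares total [-0.    -0.003  0.008] turn share total -0.001 axes x [0.53 0.85] tilt -1.0
```

```bash
python3 -m pendant '[[[0,0,0.005],0],[[0,0,0],0],[[0,0,0.005],0],[[0,0,0],0],[[0,0,0],0],[[0,0,0],0],[[0,0,0],0],[[0,0,0],0]]'

```

```text
time: 18.45
tool_pos: [453.1, -202.5, 59.9]
eef_rot: [0.876, 0.483, 0.0, 0.0]
ft_force: [-1.6, 1.1, 6.1]
opening: 59.8
```

```bash
python3 -m pendant '[[[0,0,0],0],[[0,0,0],0],[[0,0,0],0],[[0,0,0],0],[[0,0,0],0],[[0,0,0],0],[[0,0,0],0],[[0,0,0],0]]' 1 20
python3 -m pendant '[[[0,0,-0.05],0],[[0,0,-0.1],0],[[0,0,-0.15],0],[[0,0,-0.17],0],[[0,0,-0.17],0],[[0,0,-0.12],0],[[0,0,-0.08],0],[[0,0,-0.04],0]]'
python3 -m pendant '[[[0,0,0],-0.15],[[0,0,0],-0.15],[[0,0,0],-0.15],[[0,0,0],-0.15],[[0,0,0],-0.15],[[0,0,0],-0.1],[[0,0,0],-0.09],[[0,0,0],0]]'
python3 to.py 537 -255.5 145 100
python3 -c "
from h import *
d=grab('side','s6');crop(d,'s6c',235,220,345,320)
for n in('side','top'):
  d=manip.get_image(n);P=cloud(d).reshape(-1,3)
  for nm,c,r,z0,z1 in(('knob',(537,-255.5),25,96,104),('block',(452.8,-202.4),45,89,95)):
    X=P[(np.hypot(P[:,0]-c[0],P[:,1]-c[1])<r)&(P[:,2]>z0)&(P[:,2]<z1)]
    print(n,nm,len(X),cv2.minAreaRect(X[:,:2].astype(np.float32)) if len(X)>5 else '')"
```

```text
time: 19.12
tool_pos: [453.1, -202.5, 59.8]
eef_rot: [0.876, 0.483, 0.0, 0.0]
ft_force: [-0.5, 0.9, 0.0]
opening: 85.5
time: 19.78
tool_pos: [453.4, -202.7, 148.9]
eef_rot: [0.876, 0.483, 0.0, 0.001]
ft_force: [0.5, 0.2, -0.0]
opening: 85.5
time: 20.45
tool_pos: [452.9, -202.4, 147.4]
eef_rot: [0.641, 0.767, -0.0, -0.0]
ft_force: [0.9, -0.7, -0.2]
opening: 85.3
t 20.45 pos [ 452.9 -202.4  147.4] az 100.3 j6 -0.76 f [ 0.9 -0.7 -0.2] open 85.3
shift shares total [-0.673  0.733  0.023] turn share total 0.006 axes x [-0.18  0.98] tilt -1.0
scale 6.0
side knob 138 ((536.72998046875, -256.1215515136719), (28.14434051513672, 27.23231315612793), 9.898605346679688)
side block 206 ((459.0140686035156, -205.10162353515625), (61.27558135986328, 31.807260513305664), 58.4501953125)
top knob 47 ((538.1296997070312, -251.59393310546875), (23.557058334350586, 19.873626708984375), 7.819530010223389)
top block 11 ((450.5196533203125, -185.10462951660156), (48.278202056884766, 24.97210693359375), 32.152366638183594)
```

View pics/s6c.png

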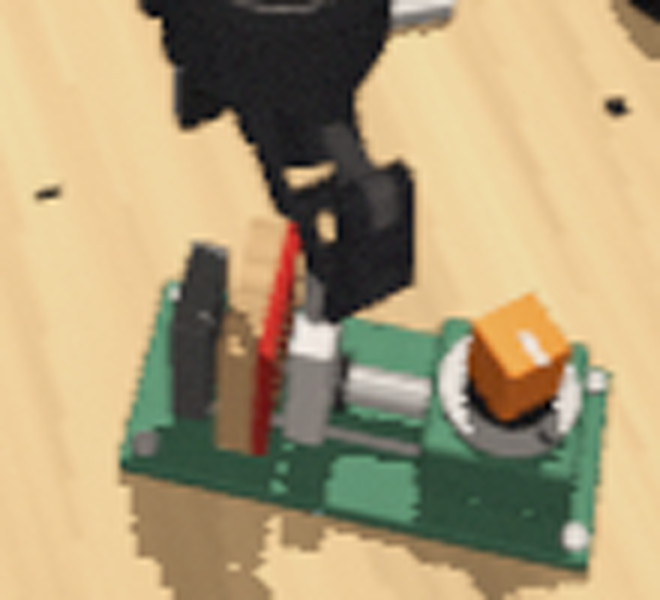

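The block stands upright between the jaws, foot at crop (240,445). The white mark at (533,345) points along about -y. Next I'll move over the knob.

```bash
python3 -m pendant '[[[-0.05,0.055,0],0],[[-0.1,0.11,0],0],[[-0.13,0.14,0],0],[[-0.13,0.14,0],0],[[-0.12,0.13,0],0],[[-0.09,0.1,0],0],[[-0.05,0.055,0],0],[[0,0,0],0]]'
python3 to.py 536.9 -255.6 82 100
python3 -m pendant '[[[0,0,0.04],0],[[0,0,0.1],0],[[0,0,0.13],0],[[0,0,0.13],0],[[0,0,0.12],0],[[0,0,0.08],0],[[0,0,0.04],0],[[0,0,0.01],0]]'
python3 to.py 536.9 -255.6 82 100
```

```text
time: 21.27
tool_pos: [537.8, -256.5, 147.3]
eef_rot: [0.643, 0.766, -0.0, 0.0]
ft_force: [0.0, 0.6, 0.8]
opening: 85.9
t 21.27 pos [ 537.8 -256.5  147.3] az 100.0 j6 -0.76 f [0.  0.6 0.8] open 85.9
shift shares total [ 0.01  -0.007  0.653] turn share total 0.0 axes x [-0.17  0.98] tilt -1.0
time: 21.93
tool_pos: [536.1, -255.3, 82.0]
eef_rot: [0.642, 0.766, -0.0, -0.001]
ft_force: [-0.9, -0.5, -0.1]
opening: 85.3
t 21.93 pos [ 536.1 -255.3   82. ] az 100.1 j6 -0.76 f [-0.9 -0.5 -0.1] open 85.3
shift shares total [-0.004  0.008  0.   ] turn share total 0.001 axes x [-0.17  0.98] tilt -1.0
```

```bash
python3 -m pendant '[[[0,0,0],0],[[0,0,0],0],[[0,0,0],0],[[0,0,0],0],[[0,0,0],0],[[0,0,0],0],[[0,0,0],0],[[0,0,0],0]]' 0 50
python3 -m pendant '[[[0,0,0],0],[[0,0,0],0],[[0,0,0],0],[[0,0,0],0],[[0,0,0],0],[[0,0,0],0],[[0,0,0],0],[[0,0,0],0]]'
python3 to.py 536.9 -255.6 82 100
```

```text
time: 22.6
tool_pos: [537.0, -256.4, 83.4]
eef_rot: [0.642, 0.766, -0.0, 0.001]
ft_force: [-1.6, -3.6, 6.9]
opening: 27.6
time: 23.27
tool_pos: [537.0, -256.4, 83.4]
eef_rot: [0.642, 0.766, -0.0, 0.001]
ft_force: [-0.8, -3.9, 6.0]
opening: 27.3
t 23.27 pos [ 537.  -256.4   83.4] az 100.1 j6 -0.76 f [-0.8 -3.9  6. ] open 27.3
shift shares total [0.008 0.001 0.014] turn share total 0.001 axes x [-0.17  0.98] tilt -1.0
```

```bash
python3 -m pendant '[[[0.005,0,0],0.1],[[0,0,0],0.14],[[0,0,0],0.14],[[0,0,0],0.14],[[0,0,0],0.14],[[0,0,0],0.14],[[0,0,0],0.1],[[0,0,0],0.1]]'
python3 -c "from to import *;o,_=st();print(o['moment'],o['ft_force'])";python3 to.py 536.9 -255.6 82 100
python3 -m pendant '[[[0,0,0],0.1],[[0,0,0],0.1],[[0,0,0],0.1],[[0,0,0],0.1],[[0,0,0],0.1],[[0,0,0],0.1],[[0,0,0],0.05],[[0,0,0],0.05]]'
python3 -c "from to import *;o,_=st();print(o['moment'],o['ft_force'])";python3 to.py 536.9 -255.6 82 100
```

```text
time: 23.93
tool_pos: [537.0, -256.6, 83.4]
eef_rot: [0.888, 0.46, -0.0, 0.001]
ft_force: [-2.2, -9.0, 4.3]
opening: 27.3
[-1.62816708  0.29121931  0.07616621] [-2.17198713 -8.99214569  4.29719321]
t 23.93 pos [ 537.  -256.6   83.4] az 54.8 j6 0.03 f [-2.2 -9.   4.3] open 27.3
shift shares total [ 0.008 -0.007  0.014] turn share total -1.004 axes x [0.58 0.82] tilt -1.0
time: 24.6
tool_pos: [536.8, -256.8, 83.4]
eef_rot: [0.979, 0.203, -0.0, 0.002]
ft_force: [-3.2, -10.6, 3.6]
opening: 27.6
[-1.92275377  0.60625078  0.08569475] [ -3.18412947 -10.58291922   3.58459938]
t 24.6 pos [ 536.8 -256.8   83.4] az 23.4 j6 0.58 f [ -3.2 -10.6   3.6] open 27.6
shift shares total [ 0.006 -0.011  0.014] turn share total -1.702 axes x [0.92 0.4 ] tilt -1.0
```

```bash
python3 -m pendant '[[[-0.005,0.011,0],0],[[0,0,0],0.08],[[0,0,0],0.08],[[0,0,0],0.08],[[0,0,0],0.08],[[0,0,0],0.08],[[0,0,0],0],[[0,0,0],0]]'
python3 -c "from to import *;o,_=st();print(o['moment'],o['ft_force'])";python3 to.py 536.9 -255.6 82 100
python3 -m pendant '[[[0,0,0],0.08],[[0,0,0],0.08],[[0,0,0],0.08],[[0,0,0],0.06],[[0,0,0],0],[[0,0,0],0],[[0,0,0],0],[[0,0,0],0]]'
python3 -c "from to import *;o,_=st();print(o['moment'],o['ft_force'])";python3 to.py 536.9 -255.6 82 100
```

```text
time: 25.27
tool_pos: [536.7, -257.1, 83.4]
eef_rot: [0.999, 0.048, 0.0, 0.001]
ft_force: [-2.3, -4.8, 7.5]
opening: 27.0
[-0.61500914  0.51477608  0.05857519] [-2.31503885 -4.75244555  7.52281857]
t 25.27 pos [ 536.7 -257.1   83.4] az 5.5 j6 0.89 f [-2.3 -4.8  7.5] open 27.0
shift shares total [ 0.004 -0.014  0.014] turn share total -2.099 axes x [1.  0.1] tilt -1.0
time: 25.93
tool_pos: [536.6, -257.1, 83.4]
eef_rot: [0.998, -0.069, 0.0, 0.001]
ft_force: [-4.3, -3.4, 6.8]
opening: 27.2
[-0.63592245  0.63667272  0.01120661] [-4.28855114 -3.40558814  6.83054298]
t 25.93 pos [ 536.6 -257.1   83.4] az -8.0 j6 1.13 f [-4.3 -3.4  6.8] open 27.2
shift shares total [ 0.001 -0.015  0.014] turn share total -2.399 axes x [ 0.99 -0.14] tilt -1.0
```

```bash
python3 -m pendant '[[[0,0,0],0.05],[[0,0,0],0.05],[[0,0,0],0.05],[[0,0,0],0.05],[[0,0,0],0.06],[[0,0,0],0.06],[[0,0,0],0.06],[[0,0,0],0.06]]'
python3 -c "
from to import *;o,_=st();print(o['moment'],o['ft_force'])
d=grab('side','s7');crop(d,'s7c',235,220,345,320)";python3 to.py 536.9 -255.6 82 100
```

```text
time: 26.6
tool_pos: [536.4, -257.1, 83.4]
eef_rot: [0.971, -0.241, 0.0, 0.001]
ft_force: [-4.7, -3.4, 7.0]
opening: 27.2
[-0.73744264  0.89729126  0.12287602] [-4.67822741 -3.43425256  6.97761407]
scale 6.0
t 26.65 pos [ 536.4 -257.    83.4] az -28.1 j6 1.48 f [-4.3 -2.9  7.9] open 27.3
shift shares total [-0.002 -0.015  0.014] turn share total -2.847 axes x [ 0.88 -0.47] tilt -1.0
```

View pics/s7c.png

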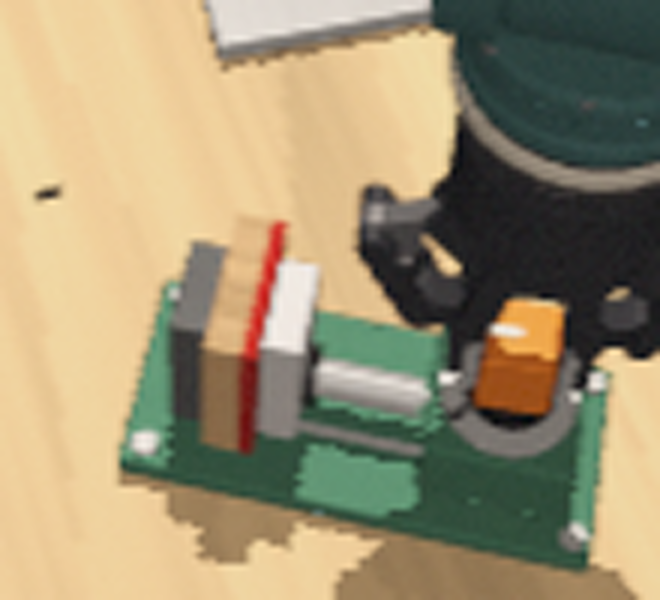

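The jaw holds the block tight at crop (250,350), and the mark has swung round to (508,330). Estimated slip is about 0.65 rad, so I'll turn about 20° more, then release.

```bash
python3 -m pendant '[[[0,0,0],0.06],[[0,0,0],0.06],[[0,0,0],0.06],[[0,0,0],0.06],[[0,0,0],0.06],[[0,0,0],0.06],[[0,0,0],0.05],[[0,0,0],0.04]]'
python3 to.py 536.9 -255.6 82 100
python3 -m pendant '[[[0,0,0],0],[[0,0,0],0],[[0,0,0],0],[[0,0,0],0],[[0,0,0],0],[[0,0,0],0],[[0,0,0],0],[[0,0,0],0]]' 1 20
python3 -m pendant '[[[0,0,-0.05],0],[[0,0,-0.12],0],[[0,0,-0.2],0],[[0,0,-0.25],0],[[0,0,-0.25],0],[[0,0,-0.2],0],[[0,0,-0.12],0],[[0,0,-0.06],0]]'
python3 to.py 536.9 -255.6 200 100
```

```text
time: 27.32
tool_pos: [536.3, -257.0, 83.4]
eef_rot: [0.913, -0.408, 0.0, 0.001]
ft_force: [-5.7, -3.4, 8.2]
opening: 27.5
t 27.32 pos [ 536.3 -257.    83.4] az -48.1 j6 1.83 f [-5.7 -3.4  8.2] open 27.5
shift shares total [-0.006 -0.014  0.014] turn share total -3.292 axes x [ 0.67 -0.74] tilt -1.0
time: 27.98
tool_pos: [536.6, -256.4, 82.7]
eef_rot: [0.914, -0.407, -0.0, -0.0]
ft_force: [0.6, 0.1, -0.1]
opening: 85.5
time: 28.65
tool_pos: [537.0, -256.8, 210.0]
eef_rot: [0.914, -0.407, 0.001, 0.0]
ft_force: [0.5, -0.1, 0.2]
opening: 85.1
t 28.65 pos [ 537.  -256.8  210. ] az -48.0 j6 1.83 f [ 0.5 -0.1  0.2] open 85.1
shift shares total [-0.01  -0.007  0.1  ] turn share total -3.288 axes x [ 0.67 -0.74] tilt -1.0
```

```bash
python3 -m pendant '[[[-0.1,-0.06,0],0],[[-0.2,-0.11,0],0],[[-0.28,-0.15,0],0],[[-0.28,-0.15,0],0],[[-0.28,-0.15,0],0],[[-0.28,-0.15,0],0],[[-0.2,-0.11,0],0],[[-0.1,-0.06,0],0]]'
python3 - <<'E'
from h import *
d=grab('top','t8');s=grab('side','s8')
crop(d,'t8c',315,155,385,232);crop(s,'s8c',290,255,340,300)
A=cv2.resize(cv2.imread('pics/t8c.png'),(400,440));B=cv2.resize(cv2.imread('pics/s8c.png'),(400,360))
B=cv2.copyMakeBorder(B,0,80,0,0,cv2.BORDER_CONSTANT);cv2.imwrite('pics/ts8.png',np.hstack([A,B]))
P=cloud(d)[155:232,315:385].reshape(-1,3)
a=np.deg2rad(-32.2);x=np.array([np.cos(a),np.sin(a)]);y=np.array([-x[1],x[0]]);kn=np.array([537,-255.5]);seat=kn-105*x
X=P[(P[:,2]>79)&(P[:,2]<97)];l=(X[:,:2]-seat)@x;w=(X[:,:2]-seat)@y
for lo,hi,n in((80,88,'jaws'),(90,97,'block')):
    m=(X[:,2]>lo)&(X[:,2]<hi)&(l<60);print(n,m.sum(),np.percentile(l[m],[3,50,97]).round(1),np.percentile(w[m],[3,97]).round(1))
for D,n in((d,'top'),(s,'side')):
    Q=cloud(D).reshape(-1,3);X=Q[(np.hypot(Q[:,0]-537,Q[:,1]+255.5)<24)&(Q[:,2]>97)&(Q[:,2]<103)]
    print(n,cv2.minAreaRect(X[:,:2].astype(np.float32)))
E
```

```text
time: 29.32
tool_pos: [489.6, -62.8, 207.1]
eef_rot: [0.914, -0.406, -0.001, -0.0]
ft_force: [0.6, -0.5, 0.2]
opening: 85.3
scale 7.792207792207792
scale 13.333333333333334Traceback (most recent call last):
  File "<stdin>", line 10, in <module>
    return _quantile_unchecked(
        a, q, axis, out, overwrite_input, method, keepdims, weights)
    return _ureduce(a,
                    func=_quantile_ureduce_func,
    ...<5 lines>...
                    overwrite_input=overwrite_input,
                    method=method)
    r = func(a, **kwargs)
    result = _quantile(arr,
                       quantiles=q,
    ...<2 lines>...
                       out=out,
                       weights=wgt)
    slices_having_nans = np.isnan(arr[-1, ...])
                                  ~~~^^^^^^^^^
IndexError: index -1 is out of bounds for axis 0 with size 0
```

View pics/ts8.png

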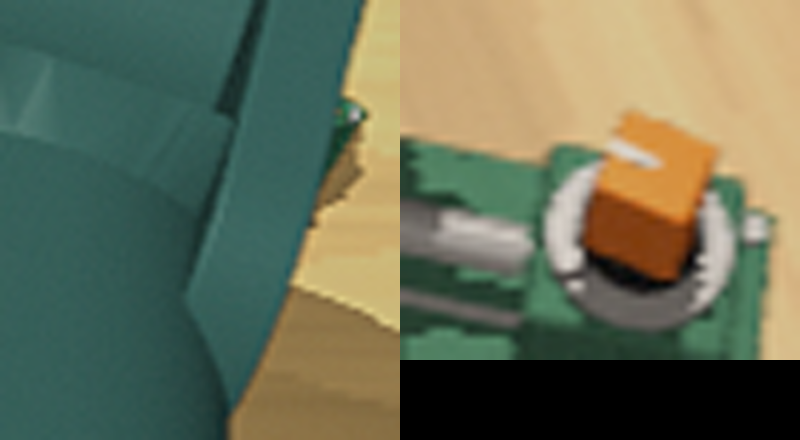

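Side crop: the white mark is at (635,150) on the knob and the black collar mark at (570,275). The arm hides the top view. I'll compute both azimuths.

```bash
python3 - <<'E'
from h import *
s=load('s8');s6=load('s6')
kn=np.array([536.8,-256.]);az=lambda p:np.rad2deg(np.arctan2(p[1]-kn[1],p[0]-kn[0])).round(1)
def sp(u,v):return 290+(u-400)/400*50,255+v/360*45
for n,D,u,v in(('black',s,*sp(570,275)),('black0',s6,235+548/6,220+435/6)):
    p=depth(D,u,v);print(n,p.round(1),np.hypot(*(p[:2]-kn)).round(1),az(p))
    for z in(50,56,60): q=onz(D,u,v,z);print(z,np.hypot(*(q[:2]-kn)).round(1),az(q))
a,b=[onz(s,*sp(u,v),100)[:2] for u,v in((660,165),(612,146))]
print('white',az(b),'line dir',np.rad2deg(np.arctan2(*(b-a)[::-1])))
Q=cloud(s).reshape(-1,3);X=Q[(np.hypot(Q[:,0]-537,Q[:,1]+255.5)<24)&(Q[:,2]>97)&(Q[:,2]<103)];print(cv2.minAreaRect(X[:,:2].astype(np.float32)))
E
```

```text
black [ 513.5 -260.6   55.8] 23.7 -168.9
50 21.7 -174.4
56 23.8 -168.7
60 25.3 -165.5
black0 [ 543.  -278.8   56. ] 23.6 -74.9
50 22.0 -68.3
56 23.6 -74.9
60 24.9 -78.8
white 137.3 line dir 136.47518989933317
((535.616455078125, -255.73065185546875), (28.671613693237305, 26.323535919189453), 41.438812255859375)
```

Slip is 191° − 132° ≈ 59°, about 1.03 rad or two clicks. The collar turned ≈ 94°, so the spindle is at ≈ 2.43. One last look at the whole scene.

View pics/s8.png

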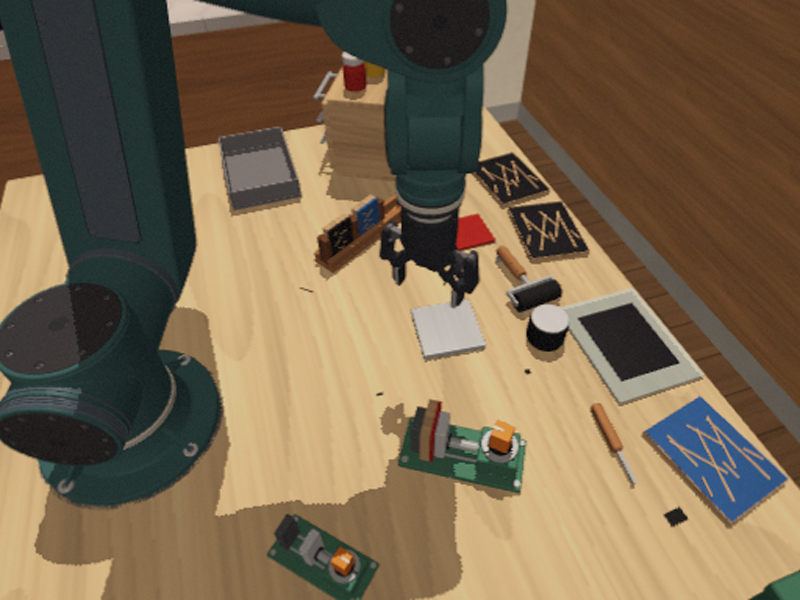

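The block is clamped upright at (430,432). The brayer, tin, tile, gouge and the other two blocks are where they were, and the gripper is open and clear.

```bash
python3 -m pendant '[[[0,0,0],0],[[0,0,0],0],[[0,0,0],0],[[0,0,0],0],[[0,0,0],0],[[0,0,0],0],[[0,0,0],0],[[0,0,0],0]]'
python3 -c "from plant import manip;print(manip.sign_off())"
```

```text
time: 30.08
tool_pos: [491.3, -65.8, 207.8]
eef_rot: [0.914, -0.407, -0.0, -0.0]
ft_force: [-0.4, 0.7, -0.8]
opening: 85.4
the job is handed in; nothing more can be done
None
```

The job is done and handed in at about 30 s of robot time. I took the red block from the rack, stood it on the steel plate, let go, and saw it stay upright. I then picked it up by its ends, stood it between the jaws of the larger green clamp and let go. Finally I turned the orange knob about 148° clockwise in one grasp and released it.

**Last checks:**
- **Clamp:** The final side picture shows the block upright and tight between the jaws. The gripper is open and clear, and the other objects look unmoved.
- **Ratchet:** The black collar mark is at about -169° and the knob's white mark at about 132°. That is roughly 59° of slip, or two clicks. The collar turned about 94°, which puts the spindle at about 2.43, as expected when tight.

**Checks that failed or disagreed:**
- Reading the white mark straight off the picture gave about 137°, which would be 54° of slip. That is still within one to three clicks.
- The final top-view check failed because the arm hid the clamp, so the block's position along the jaws was not measured again after tightening.
- While turning, the grip sat about 1 mm off the knob's axis, giving side forces of up to about 12 N. I corrected this partway.

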